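# Clip the condiment caddy into the counter's snap hook

### The arm

A 6-joint arm with a two-finger parallel gripper is mounted at the origin on the work surface. World frame = base frame: x ahead of the robot, y to its left, z up, the work surface at z = 0. Lengths are in m, angles in rad, forces in N, time in s.
With the tool pointing down it reaches from about 0.35 to 0.775 m from the base axis. Payload 5.5 kg.
Tool frame: the origin (TCP) lies where the fingers leave the gripper's body, on its centre line; the fingertips stand env.tip_reach ahead of it and the grasp point (between the pads) lies 54 mm ahead of it (env.tip_reach is the distance from the TCP to the fingertips, in m); z points along the fingers, y is the line along which they close (so a half turn about z gives the same grasp; the last joint's range is limited). The gripper opens to 85 mm and grips with 20 to 120 N. Pads are 22 mm wide; open, the fingers measure 114 mm over their backs; the gripper's body (76 mm by 85 mm) begins 54 mm behind the grasp point. The pads swing forward as they close: fully open they stand 13 mm farther back than shut.
Start: joints at [1.162, 0.313, 0.046, 1.304, 0, 1.431], TCP at [0.153, 0.554, 0.304] pointing down, gripper open.
Joint ranges: [-2.76, 2.76], [-0.86, 1.69], [-1.03, 1.26], [-2.2, 2.34], [-1.47, 1.5], [-3.14, 3.14]. Speed limits (rad/s): [2.57, 2.57, 3.14, 3.14, 3.14, 3.14].

### API

Orientations are given as a unit quaternion [w, x, y, z].
In Python, from workcell import status, optics, hand_in, env gives the robot as it stands.
- The arm moves only by the shell command python3 -m handwheel 'ROWS' [FORCE]. ROWS is a JSON object whose one key "deltas" holds a list of rows, each a list of 5 numbers: the opening, from -1 (shut) to 1 (fully open), then the shift along the tool's x, y, z in units of 40 mm (1.0 is 40 mm), then the turn about the tool's z in units of 10 degrees (1.0 is 10 degrees). In form: {"deltas": [[jaw, x, y, z, roll], ...]}. A call has 1 to 20 rows; each row shifts and turns the commanded pose from where the row before left it, along the tool's axes as they then stand; what a row does not reach is not made up. A row lasts 1/8 s, in which the tool goes at most 62.5 mm and 10.7 degrees, less where a joint would pass 70% of its speed; a pose out of reach is approached as far as the arm can. A call is refused whole if a number of a shift passes 1 or a number of a turn 1, either way. A call with a gripper value outside its range is refused whole. The fingers move at their own pace and stop on an object; FORCE is the grip in N (left out, the last holds). Time passes only in rows, so rows that do not move let the fingers close. It gives the time, the measured TCP pose, the force, the opening and the grip force at its end, in the units of the state.
- status.get_state(): the state, without advancing time (a new reading comes with each control period).
- optics.read_camera(name): name is "scene" or "top" or "wrist"; returns a dict with "frame" (400x640x3 uint8, red, green, blue), "depth" (400x640 float32, m along the optical axis (not along the pixel's ray), 0 where there is no reading), "vfov" (degrees; the focal length in pixels is half the picture's height over the tangent of half this angle, whatever the lens; pixels are square), "cx", "cy" (the principal point, pixels), "origin" and "attitude" of the camera in the world. Camera axes: x right, y down, z forward; pixel columns grow to the right and rows downward; lengths in m; the calibration is good to about 2 mm. A picture is of the moment at which its call begins.
- hand_in(): hands the job in; it is judged then, once.
The state is a dict: "clock": time; "joint_pos": joint angles; "qvel": joint speeds; "tau": joint torques, N m; "tcp_pos": TCP position; "orientation": TCP orientation; "wrist_force": force on the tool from outside, world axes, zero at the start; "ft_torque": the same for the moment, N m; "finger_gap": finger opening in m; "grip_force": force on a finger pad.
Only numpy, scipy, OpenCV 4.12 (cv2) and the standard library are available. Lean on these libraries where they do the work, as an engineer would, in place of code of your own. Each camera call takes 0.05 s, during which the arm holds its last target. There are 200 camera calls.

### The job

The condiment caddy creeps about the counter whenever the arepa press is worked. Bring it to the snap hook (the one with the sprung gate, not the plain open hook) and push its long steel eye gently against the gate until it passes inside and the gate shuts behind it, then check it with a gentle, steady backward tug (about 9 N, held for a moment; the hook must never be loaded with more than 18 N). Leave the caddy standing flat on the counter, still clipped in; keep the gripper off the hook and leave everything else where it is.

Things in the scene. Friction and masses are not known exactly. Their poses are not given: they have to be found in the camera images.
- caddy: loose wooden condiment caddy, 120 (its x) x 90 mm (y), side walls 44 and end walls 58 mm high, 0.36 to 0.59 kg, upright. Origin: centre of its underside, z up. A grip bar runs along its x over the middle; spice jars under it stay below 44 mm. A long upright steel eye sticks out of its +x end
- grip (a point): middle of the caddy's wooden grip bar, 82 mm above the underside, over its centre; the bar is 16 mm thick (y), 20 mm high (72 to 92 mm up), 109 mm long (x), free on both sides
- eye_end (a point): centre of the wire at the far end of the eye: 113 mm from the caddy's origin along its +x, 45 mm up; axes as the caddy's. The eye is a link of 8 mm steel wire standing in the caddy's x-z plane, its opening 42 mm long (x) and 24 mm high
- anchor: base of the snap hook, fixed: plate 85 x 70 x 6 mm, post 62 mm high (x 5 to 27 mm). Origin on the counter; +x from mouth to post (the way to push the eye), y left, z up. The C-shaped hook of 8 mm bar lies level 45 mm up, 36 mm wide inside (y -18 to 18), nose on the -y side, gate hinge at y = +20. Its shank is clamped in the post up to 6 mm farther in or out (x) than nominal, not reported
- throat (a point): on the base, at the shut gate's centre line when the shank is at its nominal place: anchor x -44, y -3, z 45 mm; anchor's axes. The gate truly lies up to 6 mm nearer or farther in x: find it by feel. Push the eye's end wire in along +x, caddy's x along anchor's x (within 8 deg), sideways within 3 mm, height within 7 mm
- gate (a joint): angle of the sprung gate, an 8 mm bar 29 mm long: 0 shut, grows inward only, stop 1.25 rad; 0.10 N m/rad, preload 0.04 N m (about 2 N on the eye, rising to 5 to 8). From the gate's true centre line, the wire's centre touches at -8 mm, slips past the free end at 18 to 28 mm (the gate snaps back to 0), meets the rigid back bar at 36 mm; drawn back it bears on the shut gate or nose at 8 mm
- plain_hook: look-alike steel post and plate with a plain open J-shaped hook, no gate; fixed; not to be used. Same plate, height and axes as the snap hook; the two may have swapped sides
- press: wooden arepa press, 200 x 180 mm, 75 to 100 mm high, clamped to the counter on the left; fixed. Origin: centre of underside
- budare: heavy dark steel griddle disc, 270 mm across (330 over its two loop handles), 14 mm high, loose; origin: centre of underside; leave alone
- bowl: blue plastic bowl, 130 mm across, 60 mm high, loose; origin: centre of underside; leave alone
- shaker: glass salt shaker, 42 mm across, 80 mm high, loose, between the two hooks; origin: centre of underside; leave alone
- spatula: bamboo spatula, 280 mm long, lying on the counter; origin on its underside; leave alone
- jar: glass jar with a paper label, 80 mm across, 110 mm high, loose; origin: centre of underside; leave alone
- mug: white mug, 80 mm across, 90 mm high, loose; origin: centre of underside; leave alone
There are look-alikes about, which are no part of the job. Of the things that look like the caddy, the smaller one is meant.

How it is judged:
On the way, in this order (a step that is already met when the one before it is completed fails the run):
1. the eye's end wire is inside the hook and the gate is shut behind it (x of eye_end in the frame of throat between 0 and 0.044 m and y of eye_end in the frame of throat between -0.014 and 0.02 m and z of eye_end in the frame of throat between -0.012 and 0.012 m and value of joint gate below 0.1 rad), for 0.1 s.
2. the clipped eye is drawn back against the shut gate or nose with more than 5 N, for 0.4 s (all of step 1 and x of eye_end in the frame of throat below 0.018 m and contact force between caddy and anchor above 5 N), for 0.4 s.
At the end, for the whole second after the job is handed in: The eye's end wire is inside the snap hook (0 to 44 mm beyond the throat point, between the hook's arms, within 12 mm of its height), the gate is shut (under 0.10 rad), and the caddy stands flat on the counter (under 4 mm up, tilted under 0.06 rad), at rest (all of step 1 and height (world z) of caddy below 0.004 m and angle between caddy's own z axis and vertical below 0.06 rad and linear speed of caddy below 0.02 m/s and angular speed of caddy below 0.1 rad/s); the robot touches nothing.
It fails at once if the caddy loads the snap hook with more than 18 N (contact force between caddy and anchor above 18 N).
It fails at once if the gripper or arm touches the snap hook with more than 2 N (contact force between any of the fingers, the arm and anchor above 2 N).
It fails at once if a bystander is moved by more than 30 mm (distance of any of budare, bowl, shaker, spatula, jar, mug from where it was at the start of the episode above 0.03 m).
It fails at once if the caddy is tipped by more than 0.5 rad (angle between caddy's own z axis and vertical above 0.5 rad).
It also fails if it takes over 59 s, if anything falls off the work surface, if the arm or the gripper's body presses on something with over 40 N, if the wrist force passes 120 N, or if a joint passes its speed limit or range.

## Working session

There is one attempt and no reset: what is moved stays moved. The work goes in short steps, Python scripts to look and compute and a shell command to move; the robot and the scene stay as the last step left them, time stands still between calls to the robot, and variables do not carry over. Pictures are saved under pics/ and viewed, at most 10 in all, crops included, and the job is handed in when it is done.

```bash
mkdir -p pics; ls; cat > h.py <<'E'
import numpy as np, cv2
from workcell import status, optics, env
from scipy.spatial.transform import Rotation as R
def rot(q): return R.from_quat([q[1],q[2],q[3],q[0]]).as_matrix()
def cloud(c):
    d=c["depth"]; f=200/np.tan(np.radians(c["vfov"])/2)
    v,u=np.mgrid[:400,:640]
    p=np.stack([(u-c["cx"])/f*d,(v-c["cy"])/f*d,d],-1)
    a=np.array(c["attitude"]); M=rot(a) if a.size==4 else a
    w=p@M.T+np.array(c["origin"]); w[d==0]=np.nan
    return w
def save(c,n): cv2.imwrite(n,c["frame"][:,:,::-1])
E
python3 - <<'E'
from h import *
for n in("top","scene"):
    c=optics.read_camera(n); save(c,f"pics/{n}.png"); np.savez(n,w=cloud(c),f=c["frame"]); print(n,c["origin"],c["attitude"],c["vfov"])
print(status.get_state(), env.tip_reach)
E
```

```text
pics
top [ 0.40567805 -0.02189065  1.16847331] [ 0.0289958  -0.70656621  0.7068352  -0.01753391] 55.62214169914035
scene [ 1.3533185  -1.04258154  1.13150836] [-0.41308454  0.84505091  0.30615142 -0.14670183] 44.20626266108602
{'clock': 0.1, 'joint_pos': array([1.16238191e+00, 3.13935328e-01, 4.50949497e-02, 1.30358743e+00,
       1.61872480e-05, 1.43121694e+00]), 'qvel': array([-0.00154759, -0.00199934,  0.0021267 ,  0.0008424 ,  0.00036204,
        0.00016139]), 'tau': array([ 1.67211983e-03, -4.81723917e+01,  2.99245155e+01,  1.27315085e-02,
       -1.74431839e-04,  1.34783772e-05]), 'tcp_pos': array([0.15258655, 0.55404172, 0.3030932 ]), 'orientation': array([-2.28515962e-04,  1.34013065e-01,  9.90979229e-01, -7.83121215e-04]), 'wrist_force': array([0.37035653, 0.2369422 , 0.34901434]), 'ft_torque': array([-0.00420538,  0.06086825,  0.01278318]), 'grip_force': 0.0, 'finger_gap': 0.08558365112217838} 0.0726
```

View pics/top.png

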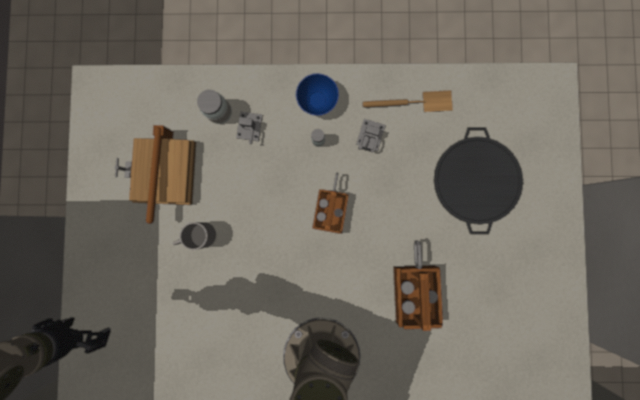

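View pics/scene.png

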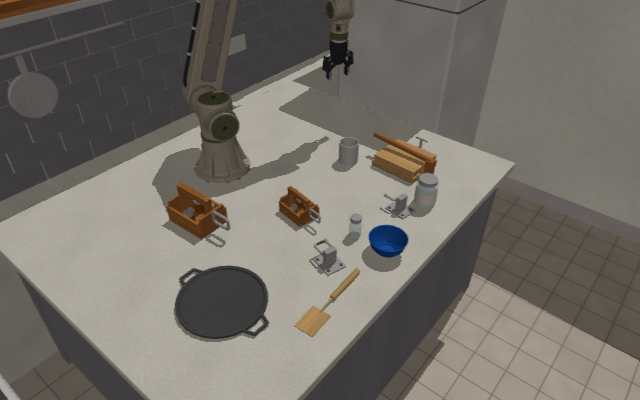

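The top view shows the small caddy at (331,210), hooks at (371,136) and (250,126), and the shaker between them at (318,138). Next I'll zoom in on the hooks and measure.

```bash
python3 - <<'E'
from h import *
T=np.load("top.npz");S=np.load("scene.npz")
def crop(f,u,v,r=30,s=390): return cv2.resize(f[v-r:v+r,u-r:u+r,::-1],(s,290),interpolation=cv2.INTER_CUBIC)
a=np.hstack([crop(T["f"],371,136),crop(T["f"],250,126)]);b=np.hstack([crop(S["f"],328,255),crop(S["f"],398,203)])
cv2.imwrite("pics/hooks.png",np.vstack([a,b]))
w=T["w"]
def rect(name,u0,u1,v0,v1,z0,z1):
    p=w[v0:v1,u0:u1].reshape(-1,3);p=p[(p[:,2]>z0)&(p[:,2]<z1)]
    r=cv2.minAreaRect(p[:,:2].astype(np.float32)*1000);print(name,len(p),np.round(p.mean(0),4),r)
    return p
print("counter",np.nanmedian(w[250:260,420:500,2]) , np.nanmedian(w[70:75,350:400,2]))
rect("caddy all",305,352,185,240,.03,.11)
rect("bar",305,352,180,240,.075,.11)
rect("eye",325,352,170,195,.03,.06)
for n,u,v in(("A",371,136),("B",250,126)):
    rect(n+" plate",u-20,u+20,v-22,v+22,.003,.012);rect(n+" hook",u-20,u+20,v-22,v+22,.035,.055);rect(n+" post",u-20,u+20,v-22,v+22,.056,.075)
E
```

```text
counter -0.0008651181292298471 -0.0003398202746905943
caddy all 723 [ 0.4388 -0.0238  0.0601] ((444.9888000488281, -26.918785095214844), (89.80933380126953, 136.7495880126953), 79.78112030029297)
bar 214 [ 0.4369 -0.0254  0.0913] ((436.9058837890625, -25.388994216918945), (15.82277774810791, 108.30652618408203), 79.9081802368164)
eye 54 [ 0.4971 -0.0407  0.055 ] ((506.7049560546875, -36.65350341796875), (73.28602600097656, 58.1962890625), 26.9237003326416)
A plate 400 [ 0.6764 -0.1492  0.0057] ((672.37890625, -151.86546325683594), (121.20787811279297, 135.60848999023438), 89.73277282714844)
A hook 156 [ 0.643  -0.1396  0.0475] ((649.9462280273438, -142.87152099609375), (51.634124755859375, 69.85618591308594), 73.52267456054688)
A post 100 [ 0.6765 -0.1512  0.0611] ((676.500244140625, -151.3766326904297), (39.565277099609375, 21.411758422851562), 75.24903106689453)
B plate 447 [0.7024 0.226  0.0059] ((705.5032348632812, 225.30023193359375), (122.46297454833984, 136.714111328125), 89.81512451171875)
B hook 86 [0.6779 0.2163 0.0474] ((672.77392578125, 216.608642578125), (64.33326721191406, 41.511390686035156), 18.325416564941406)
B post 99 [0.7042 0.2274 0.0611] ((704.9096069335938, 227.90902709960938), (39.486572265625, 21.978525161743164), 81.44701385498047)
```

View pics/hooks.png

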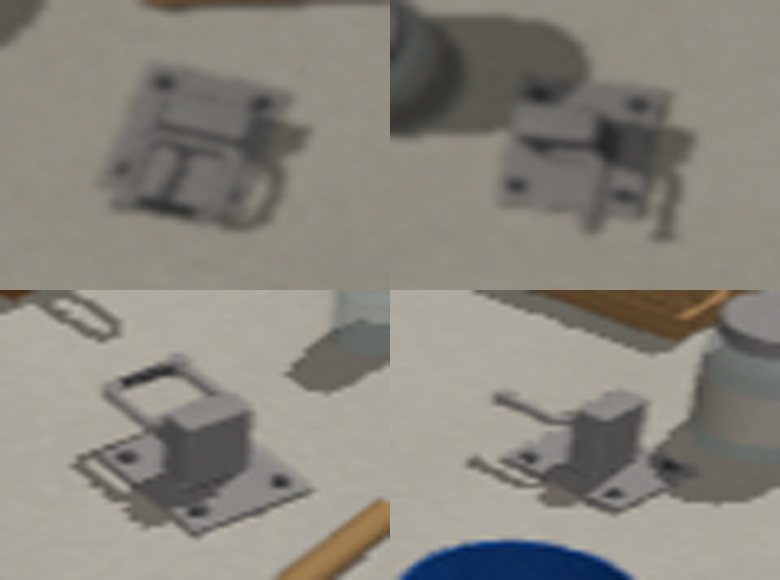

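Hook A is the snap hook: it has a closed loop with a dark gate bar and a nose. B, on the left, is the open J. The post gives a yaw of about -14.8°, the caddy's yaw is -10.1°, and the bar top at 91 mm matches. Moving above the caddy.

```bash
python3 -m handwheel '{"deltas": [[1,-0.76,-0.86,0,0],[1,-0.76,-0.86,0,0],[1,-0.76,-0.86,0,0],[1,-0.76,-0.86,0,0],[1,-0.76,-0.86,0,0],[1,-0.76,-0.86,0,0],[1,-0.76,-0.86,0,0],[1,-0.76,-0.86,0,0],[1,-0.76,-0.86,0,0],[1,-0.76,-0.86,0,0],[1,-0.76,-0.86,0,0],[1,-0.76,-0.86,0,0],[1,-0.76,-0.86,0,0],[1,-0.8,-0.86,0,0],[1,0,0,0,-0.53],[1,0,0,0,0]]}' 60
cat >> h.py <<'E'
def to(target,yaw=None):
    "units to move TCP to target (world), tool x yaw in deg"
    s=status.get_state(); M=rot(s["orientation"]); y=np.degrees(np.arctan2(M[1,0],M[0,0]))
    print("tcp",np.round(s["tcp_pos"],4),"yaw",round(y,2),"tiltz",np.round(M[:,2],3),"F",np.round(s["wrist_force"],1),"t",s["clock"],"gap",round(s["finger_gap"],4))
    if target is not None: print("units",np.round(M.T@(np.array(target)-s["tcp_pos"])/.04,2), "roll",None if yaw is None else round(-(yaw-y)/10,2))
E
python3 - <<'E'
from h import *
to([.4369,-.0254,.136],169.9)
c=optics.read_camera("wrist");save(c,"pics/w1.png");np.savez("w1",w=cloud(c),f=c["frame"]);print(c["origin"],c["vfov"])
E
```

```text
clock: 2.1
tcp_pos: [0.4365, -0.0239, 0.3034]
orientation: [-0.001, 0.089, 0.996, 0.0]
wrist_force: [-0.2, -0.0, 0.1]
finger_gap: 0.086
grip_force: 0.0
tcp [ 0.4365 -0.0239  0.3034] yaw 169.77 tiltz [-0.001  0.    -1.   ] F [-0.2 -0.   0.1] t 2.1 gap 0.086
units [-0.02 -0.04  4.18] roll -0.01
[ 0.35377414 -0.00930741  0.37374923] 58.00713373228533
```

View pics/w1.png

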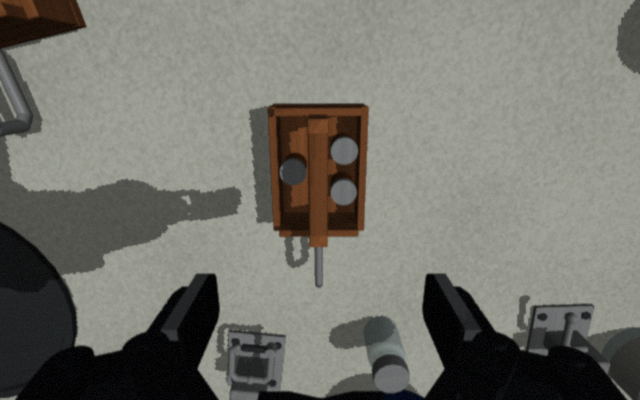

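The wrist view shows the caddy at (318,175), its eye end at (319,285), and the snap hook at (257,360) with its plate, between the fingers. Measuring both from this one picture.

```bash
python3 - <<'E'
from h import *
D=np.load("w1.npz");w=D["w"]
def rect(name,u0,u1,v0,v1,z0,z1):
    p=w[v0:v1,u0:u1].reshape(-1,3);p=p[(p[:,2]>z0)&(p[:,2]<z1)]
    r=cv2.minAreaRect(p[:,:2].astype(np.float32)*1000);print(name,len(p),np.round(p.mean(0),4),np.round(r[0],1),np.round(r[1],1),round(r[2],2))
rect("bar",300,340,110,250,.08,.1)
rect("eye",310,328,250,295,.03,.07)
rect("plate",222,290,325,400,.004,.0085)
rect("hook",222,290,325,390,.04,.055)
rect("post",222,290,370,400,.056,.07)
cv2.imwrite("pics/hk.png",cv2.resize(D["f"][310:400,210:310,::-1],(700,600),interpolation=cv2.INTER_CUBIC))
z=w[330:400:3,226:290:3,2]*1000
print(np.round(z).astype(int))
E
```

```text
bar 2548 [ 0.4319 -0.026   0.092 ] [435.5 -26.8] [ 15.7 108.7] 79.99
eye 293 [ 0.5249 -0.0425  0.0643] [527.7 -42.9] [ 7.  45.3] 79.38
plate 1236 [ 0.6625 -0.1433  0.0064] [ 674.7 -152.4] [70.  86.5] 73.12
hook 1198 [ 0.6425 -0.1409  0.0486] [ 642.3 -142.4] [52.3 60. ] 71.23
post 352 [ 0.668  -0.154   0.0609] [ 669.1 -151.8] [37.7 14.2] 82.47
[[  1   0   3   1   3   1  -1   0   0   1   0   1   1   0   1   0   0   1
    1   0   1  -1]
 [  1   6   6   6   6   5   5   6   4   5   3   3   4   3   1   2   0   2
    1  -1   2   1]
 [  1   5   6   7   6   6   6   5   7   6   7   6   5   7   6   6   7   6
    4   5   0   1]
 [ -1   6   7   9   7   6   6   6   7   7   6   6   6   7   7   6   6   6
    7   5   1  -1]
 [  0   7   9  10   8   5   6   6   7   6   6   6   8   7   6  41   6   7
    7   6   1   1]
 [  0   6   6  47  48  46  47  47  46  45  45  45  44   7  45  45  43   9
   10   7   0   1]
 [  1  46  49  50  50  48  50  49  48  49  49  48  48  47  49  49  48   9
    8   5   0   1]
 [  1  48  50  49   6   5   5  49  50  49  49  50  49  51  52  50  51   7
    7   7   1   0]
 [  2  50  
[... 777 characters left out ...]
8  47  48  48  49  48   5   6
    6   0   0   0]
 [ -1   6   9  50  50  50  49  50  51  49  49  49  48  49  48   9   9   7
    6   0   1   1]
 [  0   7  53  53  52  52  53  51  50  51  50  50  49  48   6   9   8   6
    7  -1   1  -1]
 [  0  -1  57  57  56  56  57  55  55  54  54  54  54  53   7   7   5   7
    4   1   0   1]
 [  0   0  61  61  60  60  60  59  59  59  58  60  58  55   0   0   1   0
   -1   1   1   0]
 [  2  -1  63  62  62  62  61  62  62  62  62 305 304 304 304 304 304 304
  305 305 305 305]
 [  0   1  62  62  63  63  63  63  62  62  64 306 305 306 305 305 305 305
  305 306 306 305]
 [  0   0  64  62  63  62  62  62  62  62  63 306 307 307 306 306 306 307
  307 307 307 306]]
```

View pics/hk.png

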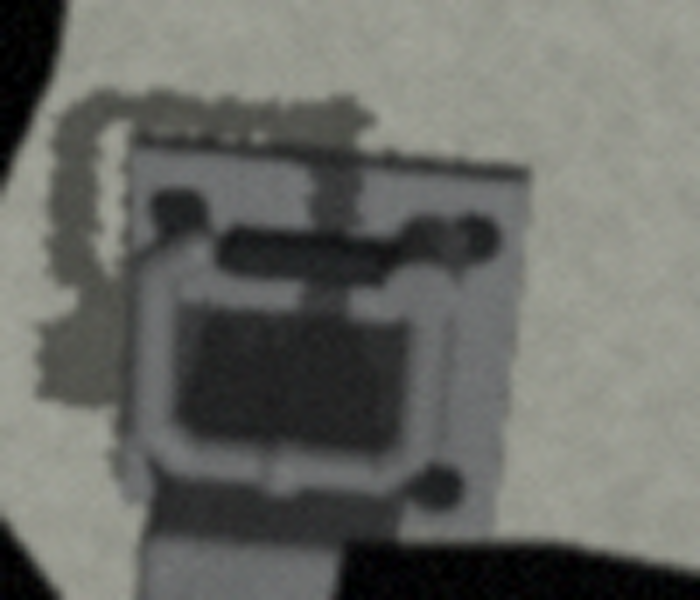

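The crop shows the gate bar at (300,250), the back bar at (280,465) and the arms at (155,350) and (425,350). This confirms the snap hook. I'll get the axis by fitting lines to the arms in both cameras.

```bash
python3 - <<'E'
from h import *
from scipy.optimize import least_squares
for n,sl in(("w1",np.s_[325:395,222:290]),("top",np.s_[114:158,350:392])):
    w=np.load(n+".npz")["w"][sl].reshape(-1,3);p=w[(w[:,2]>.042)&(w[:,2]<.056)][:,:2]
    x=np.array([.661,-.1473,np.radians(-15.5)])
    for it in range(6):
        def loc(x,q): c,s=np.cos(x[2]),np.sin(x[2]); d=q-x[:2]; return np.c_[c*d[:,0]+s*d[:,1],-s*d[:,0]+c*d[:,1]]
        l=loc(x,p);k=(l[:,0]>-34)&(l[:,0]<-8)&(abs(l[:,1])>14)&(abs(l[:,1])<30);q=p[k]
        f=lambda t: abs(loc([x[0],t[0],t[1]],q)[:,1])-.022 if 0 else abs(loc([x[0],t[0],t[1]],q)[:,1]*1000)-22
        # centre so mean of both arms balanced
        l=loc(x,q); 
        l=l*1000 if abs(l).max()<1 else l
        r=least_squares(f,[x[1],x[2]],x_scale=[.001,.01],loss="soft_l1");x[1:]=r.x
        p=p
        if it==0: LK=None
        # window in mm
        def locm(q): return loc(x,q)*1000
        l=locm(p);k=(l[:,0]>-36)&(l[:,0]<-8)&(abs(l[:,1])>13)&(abs(l[:,1])<32);q=p[k]
        r=least_squares(lambda t:abs(loc([x[0],t[0],t[1]],q)[:,1]*1000)-22,[x[1],x[2]],x_scale=[.001,.01],loss="soft_l1");x[1:]=r.x
    l=locm(q);print(n,np.round(x[:2],4),"yaw",round(np.degrees(x[2]),2),(l[:,1]>0).sum(),(l[:,1]<0).sum(),np.median(l[l[:,1]>0,1]),np.median(l[l[:,1]<0,1]))
    c,s=np.cos(x[2]),np.sin(x[2]); l=locm(p); k=abs(l[:,1])<12; print(np.histogram(l[k,0],np.arange(-60,12,4)))
    pl=w[(w[:,2]>.056)&(w[:,2]<.07)][:,:2];l=locm(pl);print("post pct",np.percentile(l,[2,98],axis=0))
    pl=w[(w[:,2]>.0045)&(w[:,2]<.0085)][:,:2];l=locm(pl);print("plate pct",np.percentile(l,[2,98],axis=0))
E
```

```text
Traceback (most recent call last):
ValueError: zero-size array to reduction operation maximum which has no identity
```

Grasp now and refine the hook pose afterwards.

```bash
python3 -m handwheel '{"deltas": [[1,0,-0.05,0.6,0],[1,0,0,0.7,0],[1,0,0,0.7,0],[1,0,0,0.7,0],[1,0,0,0.7,0],[1,0,0,0.5,0],[1,0,0,0.28,0],[1,0,0,0,0],[-1,0,0,0,0],[-1,0,0,0,0],[-1,0,0,0,0],[-1,0,0,0,0],[-1,0,0,0,0],[-1,0,0,0,0]]}' 60
python3 - <<'E'
from h import *
from scipy.optimize import least_squares
to(None)
def loc(x,q):
    c,s=np.cos(x[2]),np.sin(x[2]); d=(q-x[:2])*1000; return np.c_[c*d[:,0]+s*d[:,1],-s*d[:,0]+c*d[:,1]]
for n,sl in(("w1",np.s_[325:395,222:290]),("top",np.s_[114:158,350:392])):
    w=np.load(n+".npz")["w"][sl].reshape(-1,3);p=w[(w[:,2]>.042)&(w[:,2]<.056)][:,:2]
    x=np.array([.661,-.1473,np.radians(-15.5)])
    for it in range(6):
        l=loc(x,p);q=p[(l[:,0]>-36)&(l[:,0]<-8)&(abs(l[:,1])>13)&(abs(l[:,1])<32)]
        x[1:]=least_squares(lambda t:abs(loc([x[0],*t],q)[:,1])-22,x[1:],x_scale=[.001,.01],loss="soft_l1").x
    l=loc(x,q);print(n,np.round(x[:2],4),"yaw",round(np.degrees(x[2]),2),(l[:,1]>0).sum(),(l[:,1]<0).sum(),np.median(l[l[:,1]>0,1]),np.median(l[l[:,1]<0,1]))
    l=loc(x,p); k=abs(l[:,1])<12; print(np.histogram(l[k,0],np.arange(-60,12,4))[0])
    for m,a,b in(("post",.056,.07),("plate",.0045,.0085)):
        print(m,np.percentile(loc(x,w[(w[:,2]>a)&(w[:,2]<b)][:,:2]),[2,98],axis=0).round(1).tolist())
E
```

```text
clock: 3.9
tcp_pos: [0.4365, -0.0257, 0.137]
orientation: [0.0, 0.088, 0.996, -0.0]
wrist_force: [-0.8, -3.0, 4.4]
finger_gap: 0.0149
grip_force: 61.3
tcp [ 0.4365 -0.0257  0.137 ] yaw 169.88 tiltz [ 0.    -0.001 -1.   ] F [-0.8 -3.   4.4] t 3.9 gap 0.0149
w1 [ 0.661  -0.1482] yaw -18.38 132 142 21.858461359361065 -21.725060855652693
[  0   0   0  93  67   6   0   0   0   0   0   0   0   0  99  75 108]
post [[3.8, -18.5], [10.0, 14.9]]
plate [[-28.1, -33.9], [54.1, 34.9]]
top [ 0.661  -0.1461] yaw -16.65 23 26 22.08780843284001 -21.851231935634168
[ 0  0  0  2 12  7  0  0  0  0  0  0  0  0  3 12 11]
post [[6.6, -19.5], [26.8, 18.2]]
plate [[-26.0, -35.0], [57.3, 34.3]]
```

```bash
python3 -m handwheel '{"deltas": [[-1,0,0,-0.1,0],[-1,0,0,-0.05,0],[-1,-0.2,-0.2,0,0],[-1,-0.3,-0.3,0,0],[-1,-0.3,-0.3,0,0],[-1,-0.3,-0.3,0,0],[-1,-0.2,-0.2,0,0],[-1,-0.1,-0.19,0,0],[-1,0,0,0,0.35],[-1,0,0,0,0.34],[-1,0,0,0,0],[-1,0,0,0,0],[-1,0,0,0,0]]}'
python3 - <<'E'
from h import *
to(None)
c=optics.read_camera("wrist");save(c,"pics/w2.png");np.savez("w2",w=cloud(c),f=c["frame"])
c2=optics.read_camera("top");np.savez("top2",w=cloud(c2),f=c2["frame"])
a=cv2.resize(c["frame"][150:400,170:470,::-1],(600,500));b=cv2.resize(c2["frame"][100:225,310:410,::-1],(200,250))
cv2.imwrite("pics/c2.png",np.hstack([a,np.vstack([b,b*0])]))
E
```

```text
clock: 5.52
tcp_pos: [0.481, -0.0938, 0.1427]
orientation: [-0.0, 0.147, 0.989, 0.0]
wrist_force: [0.5, -0.1, -4.5]
finger_gap: 0.0149
grip_force: 60.0
tcp [ 0.481  -0.0938  0.1427] yaw 163.04 tiltz [-0.  0. -1.] F [ 0.5 -0.1 -4.5] t 5.525 gap 0.0149
```

View pics/c2.png

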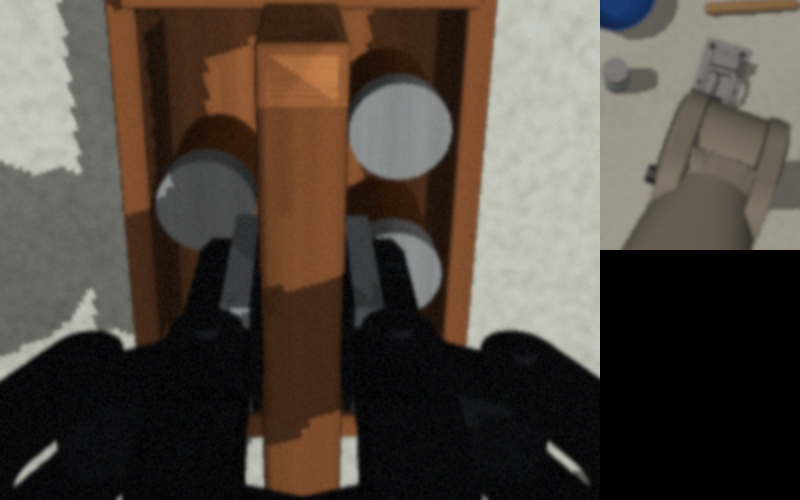

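The grip is square on the bar and the caddy is lifted about 6 mm. The top view is blocked by the arm, so I'll use the scene camera for the eye-to-gate offset.

```bash
python3 -m handwheel '{"deltas": [[-1,0,0,0.08,0],[-1,0,0,0,0]]}' | grep -E "tcp|force"
python3 - <<'E'
from h import *
c=optics.read_camera("scene");w=cloud(c);np.savez("s3",w=w,f=c["frame"])
cv2.imwrite("pics/s3.png",cv2.resize(c["frame"][195:285,260:380,::-1],(800,600),interpolation=cv2.INTER_CUBIC))
yaw=np.radians(-17);u=np.array([np.cos(yaw),np.sin(yaw)]);v=np.array([-u[1],u[0]]);T=np.array([.6181,-.1362])
p=w[195:285,260:380].reshape(-1,3);l=np.c_[(p[:,:2]-T)@u,(p[:,:2]-T)@v,p[:,2]]*1000
k=(l[:,0]>-85)&(l[:,0]<-20)&(l[:,2]>25)&(l[:,2]<72)&(abs(l[:,1])<25)
e=l[k];print("eye n",k.sum());
for a in range(-85,-20,6):
    m=e[(e[:,0]>=a)&(e[:,0]<a+6)]
    if len(m):print(a,len(m),np.round(np.median(m,0),1),np.round(m[:,2].min()),np.round(m[:,2].max()))
print("eye max x",np.percentile(e[:,0],[90,98,100]))
for n,lo,hi in(("arm+",12,40),("arm-",-40,-12)):
    m=l[(l[:,0]>6)&(l[:,0]<34)&(l[:,1]>lo)&(l[:,1]<hi)&(l[:,2]>41)&(l[:,2]<56)];print(n,len(m),np.median(m,0).round(1), m[:,1].min().round(1),m[:,1].max().round(1), "slope deg",np.degrees(np.polyfit(m[:,0],m[:,1],1)[0]).round(1))
m=l[(abs(l[:,0])<12)&(abs(l[:,1])<12)&(l[:,2]>38)&(l[:,2]<56)];print("gate",len(m),np.median(m,0).round(1),np.percentile(m[:,0],[5,95]))
m=l[(l[:,2]>58)&(l[:,2]<68)&(l[:,0]>30)];print("post",np.percentile(m,[2,98],axis=0).round(1))
E
```

```text
tcp_pos: [0.4807, -0.0937, 0.1391]
wrist_force: [-0.8, 0.7, -4.2]
grip_force: 60.0
eye n 131
-85 55 [-82.8  -4.6  45.7] 27.0 66.0
-79 12 [-77.3  -1.1  49.6] 32.0 67.0
-73 10 [-71.7  -2.4  53.3] 31.0 70.0
-67 7 [-64.2  -1.5  62.2] 32.0 68.0
-61 8 [-57.8  -1.6  34.3] 29.0 67.0
-55 3 [-52.6  -1.9  66.9] 33.0 67.0
-49 10 [-46.   -1.3  47.4] 30.0 68.0
-43 5 [-41.4  -2.   37.7] 28.0 68.0
-37 7 [-34.8  -1.3  60.5] 27.0 70.0
-31 11 [-28.4  -2.4  47.8] 35.0 62.0
-25 3 [-24.1  -1.7  55.5] 50.0 62.0
eye max x [-30.48074169 -25.15491777 -22.78371527]
arm+ 18 [13.9 20.7 48.5] 12.1 25.0 slope deg 7.5
arm- 23 [ 18.8 -22.5  48. ] -26.1 -14.6 slope deg -7.9
gate 15 [ 5.8  0.5 46.9] [1.05569967 9.71605093]
post [[ 52.4 -18.8  58.4]
 [137.4 193.8  65.6]]
```

View pics/s3.png

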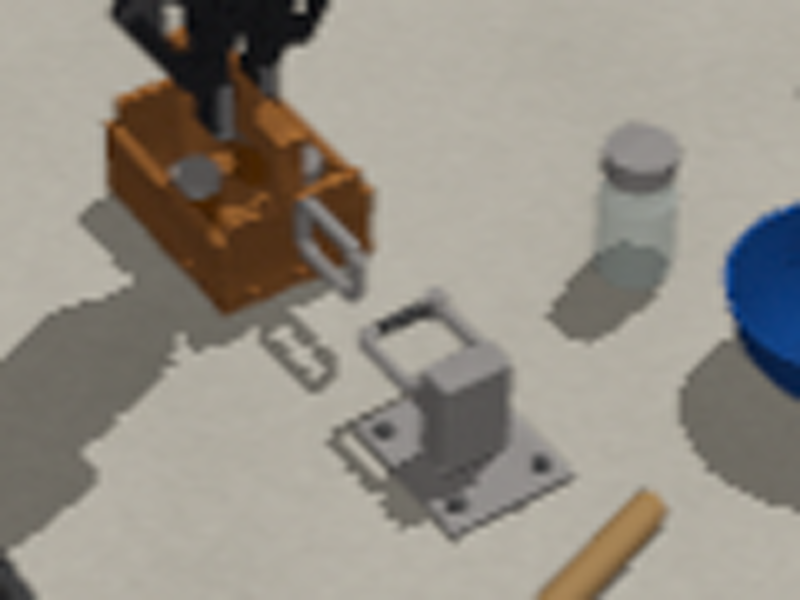

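```bash
python3 - <<'E'
from h import *
w=np.load("s3.npz")["w"]
yaw=np.radians(-17);u=np.array([np.cos(yaw),np.sin(yaw)]);v=np.array([-u[1],u[0]]);T=np.array([.6181,-.1362])
L=np.concatenate([((w[...,:2]-T)@np.c_[u,v]),w[...,2:]],-1)*1000
p=L[245:262,322:340].reshape(-1,3)
for n,a in(("post",L[245:262,320:340]),("s0",np.load("scene.npz")["w"])):
    if n=="s0": a=np.concatenate([((a[...,:2]-T)@np.c_[u,v]),a[...,2:]],-1)*1000; a=a[245:262,320:340]
    p=a.reshape(-1,3);p=p[(p[:,2]>59.5)&(p[:,2]<66)&(p[:,0]<75)]
    r=cv2.minAreaRect(p[:,:2].astype(np.float32));print(n,len(p),p.mean(0).round(1),r)
# bar top in this scene view
p=L[195:245,275:320].reshape(-1,3);p=p[(p[:,2]>92)&(p[:,2]<98.5)&(p[:,0]<-75)&(p[:,0]>-130)&(abs(p[:,1])<14)]
print("bar",len(p),p.mean(0).round(1),np.percentile(p[:,1],[3,97]))
E
```

```text
post 52 [64.4 -0.1 62.5] ((63.20068359375, -0.24515914916992188), (39.65843200683594, 22.48589515686035), 86.2996826171875)
s0 56 [64.1 -0.7 62.6] ((63.637664794921875, -1.9398326873779297), (38.80734634399414, 21.544801712036133), 89.14897155761719)
bar 34 [-109.6   -1.5   94.4] [-7.87837877  6.41150599]
```

The estimates agree: eye about 1 mm left of the ideal line and about 31 mm short of the throat. Correcting and feeling forward.

```bash
f() { grep -E "clock|tcp_pos|wrist"|tr '\n' ' '; echo; }
python3 -m handwheel '{"deltas": [[-1,-0.15,-0.03,0,0],[-1,-0.15,0,0,0],[-1,-0.05,0,0,0],[-1,0,0,0,0]]}' |f
python3 -m handwheel '{"deltas": [[-1,-0.05,0,0,0],[-1,-0.05,0,0,0],[-1,0,0,0,0]]}' |f
python3 -m handwheel '{"deltas": [[-1,-0.05,0,0,0],[-1,-0.05,0,0,0],[-1,0,0,0,0]]}' |f
python3 -m handwheel '{"deltas": [[-1,-0.05,0,0,0],[-1,-0.05,0,0,0],[-1,0,0,0,0]]}' |f
```

```text
clock: 6.42 tcp_pos: [0.4943, -0.0992, 0.1394] wrist_force: [-0.9, -0.6, -4.1] 
clock: 6.8 tcp_pos: [0.4981, -0.1003, 0.1395] wrist_force: [1.0, 1.2, -5.6] 
clock: 7.18 tcp_pos: [0.502, -0.1015, 0.1395] wrist_force: [1.0, -0.3, -5.7] 
clock: 7.55 tcp_pos: [0.5056, -0.1026, 0.1394] wrist_force: [-0.5, -0.4, -5.1]
```

```bash
f() { grep -E "clock|tcp_pos|wrist"|tr '\n' ' '; echo; }
python3 -m handwheel '{"deltas": [[-1,-0.05,0,0,0],[-1,0,0,0,0]]}' |f
python3 -m handwheel '{"deltas": [[-1,-0.05,0,0,0],[-1,0,0,0,0]]}' |f
python3 -m handwheel '{"deltas": [[-1,-0.05,0,0,0],[-1,0,0,0,0]]}' |f
python3 -m handwheel '{"deltas": [[-1,-0.05,0,0,0],[-1,0,0,0,0]]}' |f
```

```text
clock: 7.8 tcp_pos: [0.5071, -0.1031, 0.1393] wrist_force: [-2.2, 0.9, -4.4] 
clock: 8.05 tcp_pos: [0.5092, -0.1038, 0.1394] wrist_force: [-3.2, -0.1, -4.6] 
clock: 8.3 tcp_pos: [0.5112, -0.1043, 0.1394] wrist_force: [-2.7, 0.1, -4.4] 
clock: 8.55 tcp_pos: [0.5131, -0.1049, 0.1394] wrist_force: [-4.0, 0.6, -3.9]
```

Contact came at about TCP x 0.506 and the gate is now yielding. Pressing on in 2 mm steps.

```bash
f() { grep -E "clock|tcp_pos|wrist"|tr '\n' ' '; echo; }
for i in 1; do
python3 -m handwheel '{"deltas": [[-1,-0.05,0,0,0],[-1,-0.05,0,0,0],[-1,0,0,0,0]]}' |f
python3 -m handwheel '{"deltas": [[-1,-0.05,0,0,0],[-1,-0.05,0,0,0],[-1,0,0,0,0]]}' |f
python3 -m handwheel '{"deltas": [[-1,-0.05,0,0,0],[-1,-0.05,0,0,0],[-1,0,0,0,0]]}' |f
python3 -m handwheel '{"deltas": [[-1,-0.05,0,0,0],[-1,-0.05,0,0,0],[-1,0,0,0,0]]}' |f
python3 -m handwheel '{"deltas": [[-1,-0.05,0,0,0],[-1,0,0,0,0]]}' |f
python3 -m handwheel '{"deltas": [[-1,-0.05,0,0,0],[-1,0,0,0,0]]}' |f
done
```

```text
clock: 8.93 tcp_pos: [0.5168, -0.106, 0.1392] wrist_force: [-4.4, 0.3, -5.5] 
clock: 9.3 tcp_pos: [0.5208, -0.1074, 0.1393] wrist_force: [-3.7, 0.4, -5.9] 
clock: 9.68 tcp_pos: [0.5247, -0.1087, 0.1394] wrist_force: [-4.8, -0.8, -6.0] 
clock: 10.05 tcp_pos: [0.5286, -0.11, 0.1395] wrist_force: [-4.0, -1.6, -6.1] 
clock: 10.3 tcp_pos: [0.5305, -0.1106, 0.1396] wrist_force: [-3.9, -1.2, -5.9] 
clock: 10.55 tcp_pos: [0.5326, -0.1112, 0.1396] wrist_force: [-3.3, -3.4, -6.0]
```

```bash
f() { grep -E "clock|tcp_pos|wrist"|tr '\n' ' '; echo; }
python3 -m handwheel '{"deltas": [[-1,-0.05,0,0,0],[-1,0,0,0,0]]}' |f
python3 -m handwheel '{"deltas": [[-1,-0.05,0,0,0],[-1,0,0,0,0]]}' |f
python3 -m handwheel '{"deltas": [[-1,-0.05,0,0,0],[-1,0,0,0,0]]}' |f
```

```text
clock: 10.8 tcp_pos: [0.5349, -0.1119, 0.1397] wrist_force: [-2.8, -4.0, -5.6] 
clock: 11.05 tcp_pos: [0.5371, -0.1127, 0.1398] wrist_force: [-2.4, -5.2, -5.2] 
clock: 11.3 tcp_pos: [0.5393, -0.1121, 0.14] wrist_force: [0.1, -0.7, -5.3]
```

The force dropped suddenly, so the wire is past the gate. Drawing back to bear on it.

```bash
f() { grep -E "clock|tcp_pos|wrist"|tr '\n' ' '; echo; }
python3 -m handwheel '{"deltas": [[-1,0.1,0,0,0],[-1,0.1,0,0,0],[-1,0.1,0,0,0],[-1,0.03,0,0,0],[-1,0,0,0,0],[-1,0,0,0,0]]}' |f
python3 -m handwheel '{"deltas": [[-1,0.03,0,0,0],[-1,0.02,0,0,0],[-1,0,0,0,0]]}' |f
python3 -m handwheel '{"deltas": [[-1,0.02,0,0,0],[-1,0.02,0,0,0],[-1,0,0,0,0]]}' |f
```

```text
clock: 12.05 tcp_pos: [0.5256, -0.1087, 0.1395] wrist_force: [-0.4, -0.2, -4.6] 
clock: 12.42 tcp_pos: [0.5234, -0.108, 0.1394] wrist_force: [0.2, -0.1, -3.7] 
clock: 12.8 tcp_pos: [0.5219, -0.1076, 0.1395] wrist_force: [0.7, 0.6, -4.5]
```

```bash
f() { grep -E "clock|tcp_pos|wrist"|tr '\n' ' '; echo; }
python3 -m handwheel '{"deltas": [[-1,0.02,0,0,0],[-1,0,0,0,0]]}' |f
python3 -m handwheel '{"deltas": [[-1,0.02,0,0,0],[-1,0,0,0,0]]}' |f
python3 -m handwheel '{"deltas": [[-1,0.02,0,0,0],[-1,0,0,0,0]]}' |f
```

```text
clock: 13.05 tcp_pos: [0.5211, -0.1074, 0.1395] wrist_force: [0.1, -0.4, -5.7] 
clock: 13.3 tcp_pos: [0.5206, -0.1072, 0.1396] wrist_force: [-0.4, -0.7, -5.3] 
clock: 13.55 tcp_pos: [0.5203, -0.1071, 0.1396] wrist_force: [2.5, -0.8, -6.8]
```

```bash
f() { grep -E "clock|tcp_pos|wrist"|tr '\n' ' '; echo; }
python3 -m handwheel '{"deltas": [[-1,0.01,0,0,0],[-1,0,0,0,0]]}' |f
python3 -m handwheel '{"deltas": [[-1,0.01,0,0,0],[-1,0,0,0,0]]}' |f
python3 -m handwheel '{"deltas": [[-1,0.01,0,0,0],[-1,0,0,0,0]]}' |f
```

```text
clock: 13.8 tcp_pos: [0.5201, -0.1071, 0.1397] wrist_force: [4.7, -2.0, -8.2] 
clock: 14.05 tcp_pos: [0.52, -0.1071, 0.1397] wrist_force: [5.3, -1.5, -7.8] 
clock: 14.3 tcp_pos: [0.5199, -0.107, 0.1398] wrist_force: [7.2, -1.8, -8.8]
```

```bash
f() { grep -E "clock|tcp_pos|wrist"|tr '\n' ' '; echo; }
python3 -m handwheel '{"deltas": [[-1,0.01,0,0,0],[-1,0,0,0,0],[-1,0,0,0,0],[-1,0,0,0,0]]}' |f
python3 -m handwheel '{"deltas": [[-1,0,0,0,0],[-1,0,0,0,0],[-1,0,0,0,0],[-1,0,0,0,0]]}' |f
```

```text
clock: 14.8 tcp_pos: [0.5198, -0.107, 0.1398] wrist_force: [8.4, -2.0, -9.4] 
clock: 15.3 tcp_pos: [0.5198, -0.107, 0.1398] wrist_force: [8.0, -1.7, -9.8]
```

The tug held at about 9 N for over 0.5 s. Easing forward, then lowering.

```bash
f() { grep -E "clock|tcp_pos|wrist|gap"|tr '\n' ' '; echo; }
python3 -m handwheel '{"deltas": [[-1,-0.06,0,0,0],[-1,-0.1,0,0,0],[-1,-0.1,0,0,0],[-1,0,0,0,0],[-1,0,0,0.03,0],[-1,0,0,0,0]]}' |f
python3 -m handwheel '{"deltas": [[-1,0,0,0.03,0],[-1,0,0,0,0],[-1,0,0,0,0]]}' |f
python3 -m handwheel '{"deltas": [[-1,0,0,0.02,0],[-1,0,0,0,0],[-1,0,0,0,0]]}' |f
```

```text
clock: 16.05 tcp_pos: [0.5278, -0.1094, 0.1381] wrist_force: [-0.1, 0.9, -4.3] finger_gap: 0.0153 
clock: 16.42 tcp_pos: [0.5281, -0.1095, 0.1371] wrist_force: [-0.4, 0.1, -4.5] finger_gap: 0.0151 
clock: 16.8 tcp_pos: [0.5279, -0.1096, 0.137] wrist_force: [-5.0, -0.3, 6.1] finger_gap: 0.0151
```

```bash
python3 -m handwheel '{"deltas": [[0,0,0,-0.01,0],[0,0,0,0,0],[0,0,0,0,0],[0,0,0,0,0],[0,0,0,-0.2,0],[0,0,0,-0.4,0],[0,0,0,-0.6,0],[0,0,0,-0.8,0],[0,0,0,-0.8,0],[0,0,0,-0.8,0],[0,0,0,-0.4,0],[0,0.8,0,0,0],[0,0.8,0,0,0],[0,0.8,0,0,0],[0,0.4,0,0,0],[0,0,0,0,0]]}'
python3 - <<'E'
from h import *
a=optics.read_camera("scene");b=optics.read_camera("top");W=cloud(b)
r=lambda i,s:cv2.resize(i[:,:,::-1],s,interpolation=cv2.INTER_CUBIC)
cv2.imwrite("pics/end.png",np.hstack([r(a["frame"][195:285,260:380],(480,400)),r(b["frame"][105:235,310:410],(308,400))]))
S=cloud(a);p=S[195:285,260:380].reshape(-1,3);p=p[(p[:,2]>.085)&(p[:,2]<.1)]
print(p.mean(0),cv2.minAreaRect(p[:,:2].astype(np.float32)*1000), "z pct",np.percentile(p[:,2],[10,90]))
E
```

```text
clock: 18.8
tcp_pos: [0.4208, -0.0767, 0.2977]
orientation: [0.001, 0.148, 0.989, -0.0]
wrist_force: [1.1, -0.5, 0.7]
finger_gap: 0.0427
grip_force: 0.0
[ 0.53451854 -0.11325132  0.09108138] ((587.1256103515625, -78.41517639160156), (211.41732788085938, 93.94523620605469), 30.812461853027344) z pct [0.08720868 0.09432775]
```

View pics/end.png

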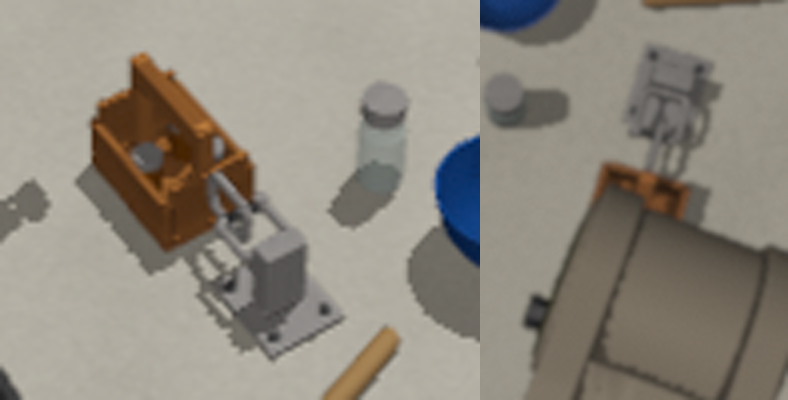

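The caddy stands flat with its eye through the snap hook, the shaker is where it was, and the gripper is clear. Handing in.

```bash
python3 -c "
from workcell import hand_in
print(hand_in())"
```

```text
the job is handed in; nothing more can be done
None
```

The small caddy's eye is clipped into the snap hook, it held a backward tug of about 9 N, and the caddy now stands flat on the counter with the gripper clear; the job is handed in, but no verdict came back.

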